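Close the leaf of the loaded drill jig

ROBOT

A 6-joint arm with a two-finger parallel gripper is mounted at the origin on the work surface. World frame = base frame: x ahead of the robot, y to its left, z up, the work surface at z = 0. Lengths are in mm, angles in rad, forces in N, time in s.
With the tool pointing down it reaches from about 325 to 775 mm from the base axis. Payload 9.3 kg.
Tool frame: the origin (TCP) lies midway between the tips of the shut fingers; the grasp point (between the pads) lies 19 mm behind it; z points along the fingers, y is the direction in which the jaws open and shut (so a half turn about z gives the same grasp; the last joint's range is limited). The gripper opens to 85 mm and grips with 20 to 120 N. Pads are 22 mm wide; open, the fingers measure 114 mm over their backs; the gripper's body (76 mm by 85 mm) begins 54 mm behind the grasp point. The pads swing forward as they close: fully open they stand 13 mm farther back than shut.
Start: joints at [1.139, 0.259, 0.021, 1.334, 0, 1.418], TCP at [151.362, 528.759, 231.279] pointing down, gripper open.
Joint ranges: [-3.04, 3.04], [-0.91, 1.82], [-1.04, 1.36], [-1.92, 1.95], [-1.52, 1.45], [-3.14, 3.14]. Speed limits (rad/s): [2.22, 2.22, 2.79, 3.14, 3.14, 3.14].

INTERFACE

Orientations are given as a unit quaternion [w, x, y, z].
In Python, from rig import readout, eyes, ticket, recognise, regions_of, place_of gives the robot as it stands. The module is installed in compiled form; this text tells all that it offers.
- The arm moves only by the tool jog_arm, never from a script. Its argument "targets" is a list of rows, each a list of 3 entries, a list of its own where there are three numbers: the shift along the world's x, y, z in cm, then the turn about the world's z in rad, then the opening, from 0 (shut) to 1 (fully open). In form: [[[tx, ty, tz], twist, hand], ...]. A call has 1 to 5 rows; each row is the pose to reach, as a shift and turn from the pose commanded when the call began; what a row does not reach only later rows make up. A row lasts 1/12 s, in which the tool goes at most 41.7 mm and 7.16 degrees, less where a joint would pass 70% of its speed; a pose out of reach is approached as far as the arm can. A call with a gripper value outside its range is refused whole. The fingers move at their own pace and stop on an object; "squeeze" is the grip in N (left out, the last holds). Time passes only in rows, so rows that repeat a pose let the fingers close. It gives the time, the measured TCP pose, the force and the opening at its end, in the units of the state.
- readout.get_obs(): the state, without advancing time (a new reading comes with each control period).
- eyes.snapshot(name): name is "side" or "top"; returns the picture (400x640x3 uint8, blue, green, red); there is no depth.
- eyes.get_calibration(name): a dict with "intrinsics" (3x3 intrinsics, pixels), "dist" ([k1, k2, p1, p2, k3] as OpenCV has them; the pictures are not rectified), "rvec" (rotation vector, rad) and "tvec" (3), from world to camera coordinates, as OpenCV has them. Camera axes: x right, y down, z forward; pixel columns grow to the right and rows downward; lengths in mm; the calibration is good to about 2 mm. A picture is of the moment at which its call begins. get_calibration takes no time and is no camera call.
- ticket.sign_off(): hands the job in, once; it reports no verdict.
Trained networks look in the newest picture that a camera, given by its name, has taken for a name from the list of things; names that differ only in an ending like _2 or _b are one class to them, and where a whole thing is asked for, a point or a joint stands for the part that bears it (a point fixed in the world has none). Each returns a list of dicts, best first, with "score" (0 to 1); they miss things now and then, are a little off and sometimes report something else, mostly with a low value. They report only what shows in the picture. A call takes as long as a camera call.
- recognise(camera, thing): "at" ([x, y, z] in mm, in world coordinates, good to about 4 mm: the middle of the surface that is visible of it).
- regions_of(camera, thing): "mask" (400x640 bool, what is visible of it).
- place_of(camera, thing): "at" ([x, y, z] in mm, in world coordinates, good to about 4 mm: a listed point, or the origin of a listed thing).
The state is a dict: "time_s": time; "joint_positions": joint angles; "joint_velocities": joint speeds; "joint_torque": joint torques, N m; "ee_pos": TCP position; "ee_rot": TCP orientation; "wrist_force": force on the tool from outside, world axes, zero at the start; "ft_torque": the same for the moment, N m; "finger_gap": opening from 0.0 (shut) to 1.0 (fully open).
Only numpy, scipy, OpenCV 4.12 (cv2) and the standard library are available. Lean on these libraries where they do the work, as an engineer would, in place of code of your own. Each camera call takes 0.05 s, during which the arm holds its last target.

TASK

Two drill jigs stand on the bench with their hinged leaves folded back; one of them has a bearing housing in its nest. Close that jig for drilling: take its leaf by the bar handle, swing it up past vertical and over the housing, and lower it gently, without letting it drop, until it lies fully down on its stop posts, then let go. Leave the leaf of the other, empty jig folded back.

Things in the scene. Friction and masses are not known exactly. Their poses are not given: they have to be found in the camera images.
- jig: Fixed drill jig with a flanged metal housing (dia. 64, 34 mm high) in its nest; dark steel base 130 x 190 x 20 mm. Origin: on the bench, 70 mm straight below the middle of the hinge axis, which runs along its x. Base from y = -130 to +60 mm. Nest and two stop posts (tops 65 mm above bench) on its -y side; the leaf starts folded back over its +y side, on two rest posts 84 mm high.
- leaf (a joint): Hinge angle of the loaded jig's leaf, rad, about the jig's +x. 0 = folded back on its rest, pointing to the jig's +y and 0.436 rad (25 degrees) above level; 1.13 = vertical; 2.705 = closed: level, pointing to the jig's -y, on its stop posts. Nearly free hinge (friction 0.03 N m): the leaf (about 0.4 kg) falls to either side unless held.
- leaf_bar (a point): Middle of that leaf's handle: round steel bar, dia. 12, 96 mm long, parallel to the hinge axis, 140 mm from it, in the leaf's plane. Leaf: plate 100 wide, 10 mm thick, ending 92 mm from the hinge; two rods 88 mm apart carry the bar, leaving a 42 mm gap for a finger. Bar height: 129 mm folded back, 210 vertical, 70 closed. It can turn between fingers that keep pointing down.
- other_leaf (a joint): Hinge angle of the leaf of the other jig, alike but with an empty nest; same meaning of values. It is to stay at 0 (folded back).

How it is judged:
By the outcome, as a careful person would: the job done as asked, in the order asked, and still so for the second after the job is handed in, with the robot touching nothing.
It also fails if it takes over 42 s, if anything falls off the work surface, if the arm or the gripper's body presses on something with over 40 N, if the wrist force passes 120 N, or if a joint passes its speed limit or range.

## Working session

There is one attempt and no reset: what is moved stays moved. The work goes in short steps, Python scripts to look and compute and a tool call to move; the robot and the scene stay as the last step left them, time stands still between calls to the robot, and variables do not carry over. Pictures are saved under pics/ and viewed, and the job is handed in when it is done.

Besides the shell and the picture viewer there is one more tool, called after "Emit:" in YAML: its name, and indented under it one key for each argument. jog_arm: Moves the arm, as the interface text tells. Its arguments: {"type":"object","properties":{"targets":{"type":"array","items":{"type":"array"}},"squeeze":{"type":"number"}},"required":["targets"]}

```bash
mkdir -p pics; python3 - <<'E'
from rig import *
import cv2
for c in ("side","top"):
    im=eyes.snapshot(c); cv2.imwrite(f"pics/{c}0.png",im)
    for t in ("jig","leaf_bar","leaf"):
        for f in (place_of,recognise):
            try:
                print(c,t,f.__name__,[([round(v) for v in d["at"]],round(d["score"],2)) for d in f(c,t)])
            except Exception as e: print(c,t,f.__name__,e)
print(readout.get_obs())
E
```

```text
side jig call [([498, 224, 1], 0.57)]
side jig call [([496, 218, 22], 0.75)]
side leaf_bar call [([511, 352, 129], 0.57)]
side leaf_bar call [([504, 266, 94], 0.58)]
side leaf call it knows: jig, leaf_bar
side leaf call [([503, 263, 94], 0.74)]
top jig call [([495, 224, -1], 0.93)]
top jig call [([490, 221, 60], 0.83)]
top leaf_bar call [([505, 350, 128], 0.92), ([495, 222, 1], 0.49)]
top leaf_bar call [([496, 271, 100], 0.65)]
top leaf call it knows: jig, leaf_bar
top leaf call [([495, 268, 92], 0.75)]
{'time_s': 0.6, 'joint_positions': array([ 1.13938461e+00,  2.58599761e-01,  2.15163278e-02,  1.33372008e+00,
       -1.91817349e-06,  1.41820181e+00]), 'joint_velocities': array([ 0.00012156,  0.00112728, -0.00076948, -0.00024875, -0.00061482,
       -0.00018197]), 'joint_torque': array([-7.20826865e-04, -5.55089450e+01,  3.44632494e+01,  1.16991843e-03,
       -8.79384834e-05, -3.92188852e-06]), 'ee_pos': array([151.37094115, 528.75598956, 231.28528868]), 'ee_rot': array([-1.16149604e-07,  1.38957480e-01,  9.90298348e-01, -3.71805140e-06]), 'wrist_force': array([0.7403045 , 0.40429112, 0.77625411]), 'ft_torque': array([0.01951356, 0.01672601, 0.00055386]), 'finger_gap': 1.0009526997505604}
```

View pics/side0.png

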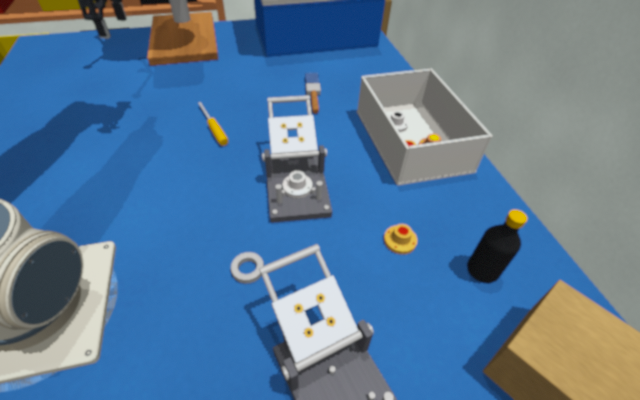

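View pics/top0.png

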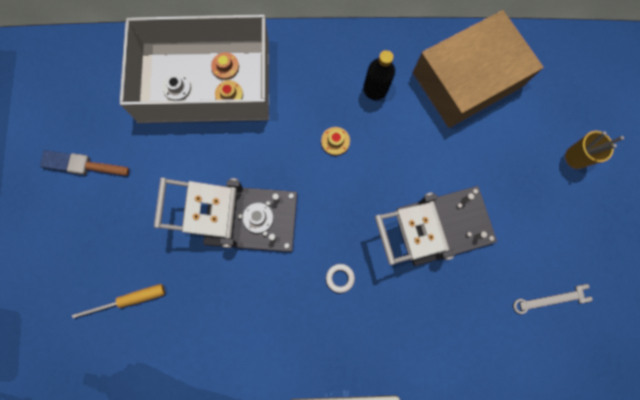

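The pictures show the loaded jig on the left in the top view: nest with housing at about (258,217), bar at about (161,204). The empty jig is at about (440,228). I'll refine the pose by projecting the jig model onto the top view.

```bash
cat > h.py <<'E'
import numpy as np, cv2
from rig import eyes
def proj(c,P):
    k=eyes.get_calibration(c)
    return cv2.projectPoints(np.array(P,float).reshape(-1,3),np.array(k["rvec"],float),np.array(k["tvec"],float),np.array(k["intrinsics"],float),np.array(k["dist"],float))[0].reshape(-1,2)
def jig(p,pts):
    x,y,a=p; c,s=np.cos(a),np.sin(a); pts=np.array(pts,float)
    return np.c_[x+c*pts[:,0]-s*pts[:,1],y+s*pts[:,0]+c*pts[:,1],pts[:,2]]
def leaf(q):
    a=0.436+q
    f=lambda x,r:[x,r*np.cos(a),70+r*np.sin(a)]
    return f
def overlay(c,im,p,q,name,box):
    f=leaf(q); S=4
    x0,y0,x1,y1=box
    o=cv2.resize(im[y0:y1,x0:x1],None,fx=S,fy=S,interpolation=cv2.INTER_CUBIC)
    L=[([-65,-130,20],[65,-130,20],[65,60,20],[-65,60,20]),(f(-48,140),f(48,140)),(f(-50,92),f(50,92)),(f(-44,92),f(-44,140)),(f(44,92),f(44,140))]
    for l in L:
        uv=((proj(c,jig(p,l))-[x0,y0]+.5)*S).astype(int)
        cv2.polylines(o,[uv],len(l)>2,(0,255,0),1)
    cv2.imwrite(name,o)
E
python3 - <<'E'
from h import *
top=cv2.imread("pics/top0.png"); side=cv2.imread("pics/side0.png")
p=(495,224,-0.08)
overlay("top",top,p,0,"pics/o1.png",(140,160,310,265))
overlay("side",side,p,0,"pics/o2.png",(240,85,350,225))
E
```

```text
(no output)
```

View pics/o1.png

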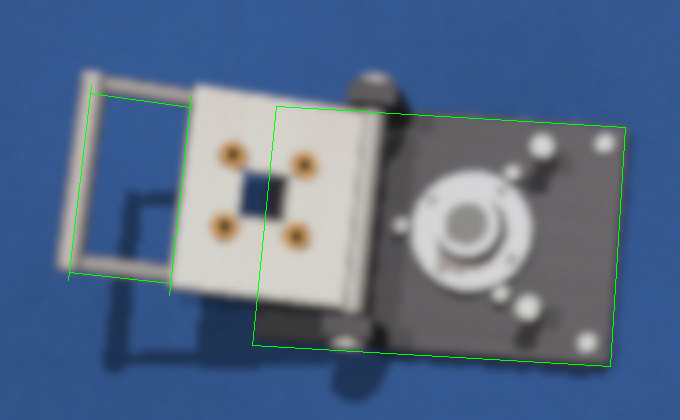

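View pics/o2.png

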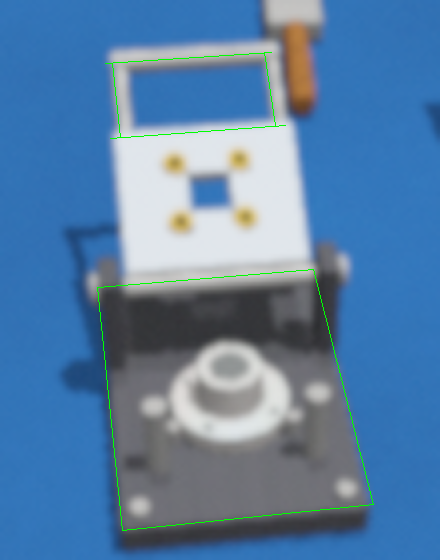

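```bash
python3 - <<'E'
from h import *
from scipy.optimize import least_squares
f=leaf(0)
# model: bar ends x=+48 (top of top image), x=-48; plate corners top surface (5 mm up), base front corners
n=np.array([0,-np.sin(.436),np.cos(.436)])*5
M=[f(48,140),f(-48,140),np.array(f(50,92))+n,np.array(f(-50,92))+n,[65,-130,20],[-65,-130,20]]
T=np.array([(91,76),(66,268),(195,88),(172,288),(629,126),(610,365)])/4+[140,160]-.5
Sd=np.array([(278,47),(112,57),(287,125),(115,135),(368,510),(121,527)])/4+[240,85]-.5
for who in ("t","s","ts"):
    def r(p):
        W=jig(p,M); o=[]
        if "t" in who:o.append(proj("top",W)-T)
        if "s" in who:o.append(proj("side",W)-Sd)
        return np.concatenate(o).ravel()
    s=least_squares(r,[495,224,-.1],x_scale=[1,1,.01],loss="soft_l1")
    print(who,s.x.round(3),s.fun.round(1), jig(s.x,[f(0,140)]).round(1))
k=s.x
top=cv2.imread("pics/top0.png"); side=cv2.imread("pics/side0.png")
overlay("top",top,k,0,"pics/o3.png",(140,160,310,265))
overlay("side",side,k,0,"pics/o4.png",(240,85,350,225))
E
```

```text
t [ 4.97671e+02  2.23954e+02 -9.40000e-02] [ 0.8  0.1  0.6  0.9  0.  -0.5 -0.4 -0.3 -0.5 -0.1 -0.4  0. ] [[509.6 350.3 129.1]]
s [ 4.95704e+02  2.24255e+02 -1.02000e-01] [-0.1  1.4 -0.1  1.2  1.  -1.  -0.2 -0.8  0.3 -0.8 -0.7  0.4] [[508.6 350.5 129.1]]
ts [ 4.96783e+02  2.24097e+02 -9.80000e-02] [ 0.8  0.3  0.4  1.1  0.  -0.2 -0.5  0.  -0.5  0.6 -0.6  0.7  0.1  1.4
  0.1  1.3  1.3 -1.1  0.1 -0.8  1.1 -1.   0.1  0.5] [[509.2 350.4 129.1]]
```

View pics/o3.png

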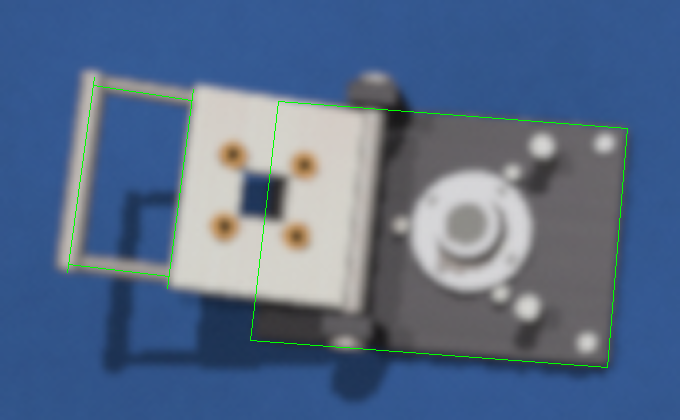

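View pics/o4.png

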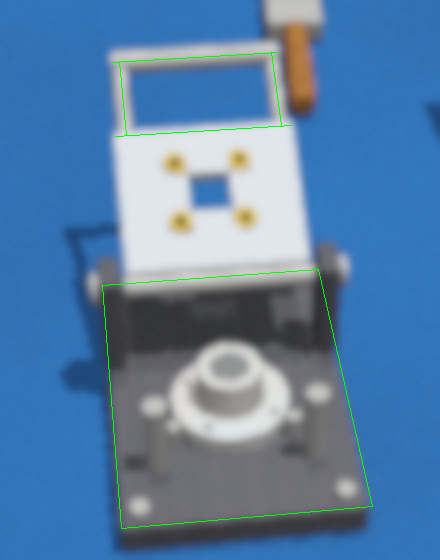

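Emit:
jog_arm:
  targets:
    - [[3.6,-1.8,0],0.04,0.4]
    - [[7.2,-3.6,0],0.08,0.4]
    - [[10.8,-5.4,0],0.12,0.4]
    - [[14.4,-7.2,0],0.15,0.4]
    - [[18,-9,0],0.18,0.4]
  squeeze: 25

```text
time_s: 1.02
ee_pos: [332.7, 437.7, 231.5]
ee_rot: [0.0, 0.048, 0.999, 0.0]
wrist_force: [0.2, 1.5, -0.8]
finger_gap: 0.403
```

Emit:
jog_arm:
  targets:
    - [[3.6,-1.75,0],0,0.4]
    - [[7.2,-3.5,0],0,0.4]
    - [[10.8,-5.2,0],0,0.4]
    - [[14.4,-7,0],0,0.4]
    - [[17.8,-8.7,0],0,0.4]

```text
time_s: 1.43
ee_pos: [511.2, 350.4, 231.3]
ee_rot: [0.0, 0.05, 0.999, 0.0]
wrist_force: [0.3, 0.9, 0.9]
finger_gap: 0.4
```

Emit:
jog_arm:
  targets:
    - [[0,0,-1.5],0,0.4]
    - [[0,0,-3.5],0,0.4]
    - [[0,0,-5.5],0,0.4]
    - [[0,0,-6.5],0,0.4]
    - [[0,0,-6.5],0,0.4]

```text
time_s: 1.85
ee_pos: [508.4, 351.2, 163.9]
ee_rot: [-0.002, 0.049, 0.999, -0.001]
wrist_force: [0.4, 0.1, -0.3]
finger_gap: 0.402
```

```bash
python3 - <<'E'
from h import *
from rig import *
top=eyes.snapshot("top"); side=eyes.snapshot("side"); cv2.imwrite("pics/top1.png",top); cv2.imwrite("pics/side1.png",side)
k=(496.7,224.4,-.098)
overlay("top",top,k,0,"pics/o5.png",(140,130,310,265))
overlay("side",side,k,0,"pics/o6.png",(230,65,350,205))
o=readout.get_obs(); q=o["ee_rot"]
from scipy.spatial.transform import Rotation as R
print(o["time_s"],o["ee_pos"],R.from_quat(q,scalar_first=True).as_matrix().round(3),o["finger_gap"],o["wrist_force"])
y=R.from_quat(q,scalar_first=True).as_matrix()[:,1]; print(np.arctan2(y[1],y[0]))
E
```

```text
1.95 [509.3469438  351.95924562 166.81362385] [[-0.995  0.098  0.   ]
 [ 0.098  0.995  0.   ]
 [-0.     0.    -1.   ]] 0.4041582642372225 [0.65884157 0.51569362 0.84421348]
1.472264411337738
```

View pics/o5.png

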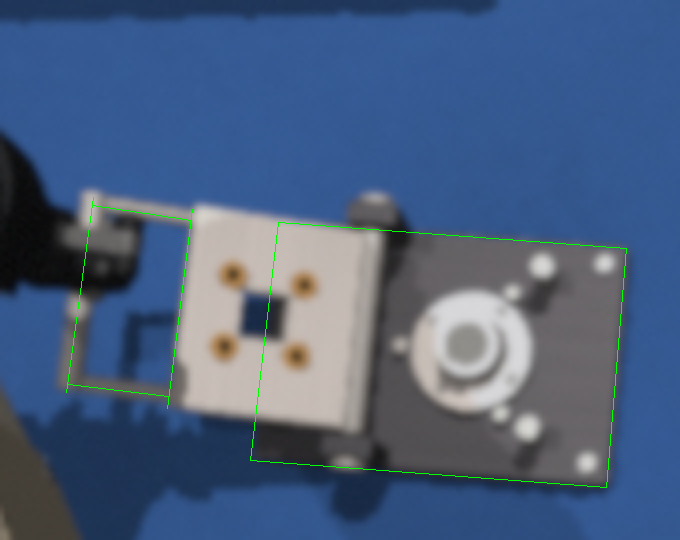

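View pics/o6.png

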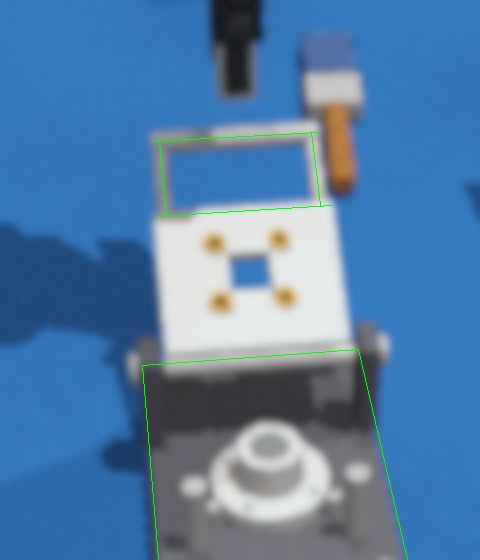

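```bash
python3 - <<'E'
from h import *
for z in (160,167,185,200): print(z,(proj("top",[[509.3,352,z],[509.3+3,352+30,z],[509.3-3,352-30,z]])-[140,130]+.5)*4,(proj("side",[[509.3,352,z]])-[230,65]+.5)*4)
E
```

```text
160 [[ 57.74017134 281.70860362]
 [ -5.7684891  276.70071481]
 [121.51649892 286.72789571]] [[234.25276227  87.56973009]]
167 [[ 53.04363523 278.89409758]
 [-10.94037049 273.85124279]
 [117.3019727  283.94912769]] [[233.90841406  76.28033352]]
185 [[ 40.62972693 271.45246583]
 [-24.60875324 266.31785309]
 [106.16070053 276.6013938 ]] [[233.00246993  46.59349111]]
200 [[ 29.89735021 265.01612767]
 [-36.42334239 259.80298494]
 [ 96.52688806 270.24555458]] [[232.22413374  21.10482286]]
```

Emit:
jog_arm:
  targets:
    - [[0,0,-1],0,0.35]
    - [[0,0,-2],0,0.35]
    - [[0,0,-3],0,0.35]
    - [[0,0,-3],0,0.35]

```text
time_s: 2.28
ee_pos: [508.4, 351.4, 133.9]
ee_rot: [-0.001, 0.049, 0.999, -0.001]
wrist_force: [0.5, -0.3, -0.1]
finger_gap: 0.347
```

Emit:
jog_arm:
  targets:
    - [[0,0,-0.7],0,0.35]
    - [[0,0,-1.4],0,0.35]
    - [[0,0,-2.1],0,0.35]
    - [[0,0,-2.6],0,0.35]
    - [[0,0,-2.6],0,0.35]

```text
time_s: 2.7
ee_pos: [508.8, 351.5, 108.9]
ee_rot: [-0.001, 0.049, 0.999, -0.0]
wrist_force: [0.3, 0.6, -0.0]
finger_gap: 0.35
```

```bash
python3 - <<'E'
from h import *
from rig import *
top=eyes.snapshot("top"); side=eyes.snapshot("side")
k=(496.7,224.4,-.098)
overlay("top",top,k,0,"pics/o7.png",(140,130,310,265))
overlay("side",side,k,0,"pics/o8.png",(230,65,350,205))
o=readout.get_obs()
print(o["time_s"],o["ee_pos"],o["finger_gap"],o["wrist_force"])
E
```

```text
2.8 [509.32621516 351.73922059 110.13459038] 0.3530984801827498 [0.92358422 1.07136894 0.22852174]
```

View pics/o7.png

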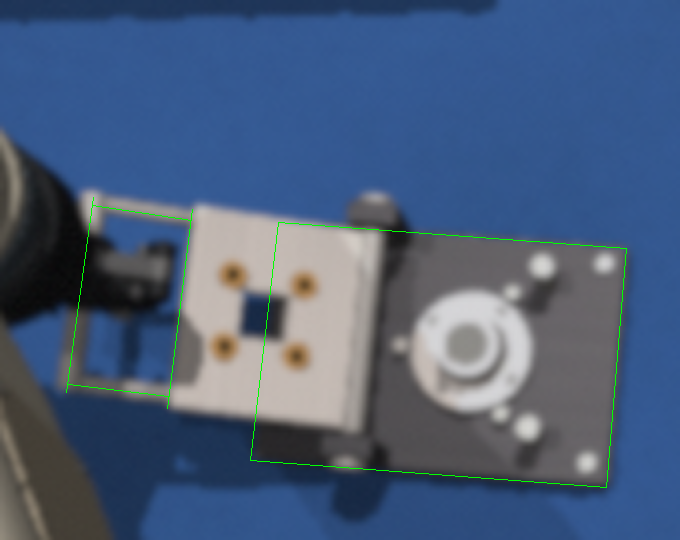

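View pics/o8.png

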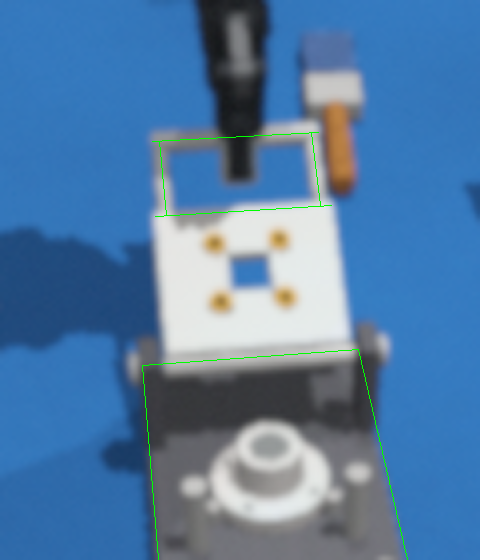

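One finger sits in the gap, at about (235,165) in the side crop, and no contact force shows. Now closing.

Emit:
jog_arm:
  targets:
    - [[0,0,0],0,0.25]
    - [[0,0,0],0,0.2]
    - [[0,0,0],0,0.15]
    - [[0,0,0],0,0.1]
    - [[0,0,0],0,0.1]
  squeeze: 25

```text
time_s: 3.22
ee_pos: [509.4, 350.2, 110.7]
ee_rot: [0.0, 0.05, 0.999, -0.001]
wrist_force: [-0.5, -7.7, 3.0]
finger_gap: 0.129
```

Emit:
jog_arm:
  targets:
    - [[0,0,0],0,0.05]
    - [[0,0,0],0,0.0]
    - [[0,0,0],0,0.0]
    - [[0,0,0],0,0]

```text
time_s: 3.55
ee_pos: [509.4, 350.2, 110.7]
ee_rot: [0.0, 0.05, 0.999, -0.001]
wrist_force: [-1.2, -8.0, 2.9]
finger_gap: 0.13
```

Emit:
jog_arm:
  targets:
    - [[0,-0.1,0],0,0]
    - [[0,-0.15,0],0,0]
    - [[0,-0.15,0],0,0]

```text
time_s: 3.8
ee_pos: [509.4, 350.1, 110.7]
ee_rot: [0.0, 0.049, 0.999, 0.0]
wrist_force: [-1.2, -2.9, 3.9]
finger_gap: 0.126
```

```bash
python3 - <<'E'
import numpy as np
q=np.r_[np.arange(0,2.41,.1),np.arange(2.45,2.71,.05),2.705]
a=.436+q
s=14*(np.cos(a)-np.cos(.436)); P=np.c_[.098*s,.995*s,14*(np.sin(a)-np.sin(.436))]
for i in range(0,len(q)-1,5):
    print([[float(round(v,2)) for v in P[j]-P[i]] for j in range(i+1,min(i+6,len(q)))], q[min(i+5,len(q)-1)].round(2), (P[min(i+5,len(q)-1)]*10+[509.3,350,110.5]).round(1))
E
```

```text
[[-0.06, -0.65, 1.24], [-0.14, -1.42, 2.4], [-0.23, -2.3, 3.49], [-0.32, -3.29, 4.48], [-0.43, -4.37, 5.36]] 0.5 [505.  306.3 164.1]
[[-0.11, -1.16, 0.77], [-0.24, -2.39, 1.42], [-0.36, -3.68, 1.95], [-0.49, -5.02, 2.34], [-0.63, -6.39, 2.6]] 1.0 [498.7 242.5 190.1]
[[-0.14, -1.39, 0.12], [-0.27, -2.78, 0.1], [-0.41, -4.16, -0.06], [-0.54, -5.52, -0.36], [-0.67, -6.85, -0.8]] 1.5 [492.  174.  182.1]
[[-0.13, -1.27, -0.56], [-0.24, -2.49, -1.25], [-0.36, -3.62, -2.06], [-0.46, -4.67, -2.98], [-0.55, -5.63, -4.0]] 2.0 [486.4 117.7 142.2]
[[-0.08, -0.85, -1.11], [-0.16, -1.58, -2.3], [-0.22, -2.2, -3.55], [-0.26, -2.68, -4.87], [-0.28, -2.87, -5.54]] 2.45 [483.6  89.   86.8]
[[-0.02, -0.16, -0.68], [-0.03, -0.28, -1.37], [-0.04, -0.37, -2.06], [-0.04, -0.43, -2.76], [-0.04, -0.45, -3.46]] 2.7 [483.1  84.4  52.2]
[[-0.0, -0.0, -0.07]] 2.7 [483.1  84.4  51.5]
```

Emit:
jog_arm:
  targets:
    - [[-0.06,-0.65,1.24],0,0]
    - [[-0.14,-1.42,2.4],0,0]
    - [[-0.14,-1.42,2.4],0,0]

```text
time_s: 4.05
ee_pos: [508.0, 335.5, 136.4]
ee_rot: [0.001, 0.049, 0.999, 0.0]
wrist_force: [-1.8, 3.5, 0.2]
finger_gap: 0.129
```

Forces are small, so I'll continue along the arc.

Emit:
jog_arm:
  targets:
    - [[-0.09,-0.88,1.09],0,0]
    - [[-0.18,-1.87,2.08],0,0]
    - [[-0.29,-2.95,2.96],0,0]
    - [[-0.29,-2.95,2.96],0,0]

```text
time_s: 4.38
ee_pos: [505.3, 306.8, 166.6]
ee_rot: [0.001, 0.049, 0.999, 0.002]
wrist_force: [-3.4, 8.7, 9.0]
finger_gap: 0.128
```

Emit:
jog_arm:
  targets:
    - [[-0.11,-1.16,0.77],0,0]
    - [[-0.24,-2.39,1.42],0,0]
    - [[-0.36,-3.68,1.95],0,0]
    - [[-0.49,-5.02,2.34],0,0]
    - [[-0.63,-6.39,2.6],0,0]

```text
time_s: 4.8
ee_pos: [499.0, 242.8, 191.1]
ee_rot: [0.001, 0.049, 0.999, 0.001]
wrist_force: [1.4, 2.2, -0.7]
finger_gap: 0.126
```

```bash
python3 - <<'E'
from h import *
from rig import *
side=eyes.snapshot("side")
k=(496.7,223,-.098)
overlay("side",side,k,1.0,"pics/o9.png",(220,45,350,195))
o=readout.get_obs()
print(o["time_s"],o["ee_pos"],o["finger_gap"],o["wrist_force"],o["ft_torque"])
E
```

```text
4.85 [498.90651061 240.70715776 191.43643063] 0.12713970254312565 [-1.86555985  0.79290257  7.02075664] [0.45934963 0.44017523 0.05836119]
```

View pics/o9.png

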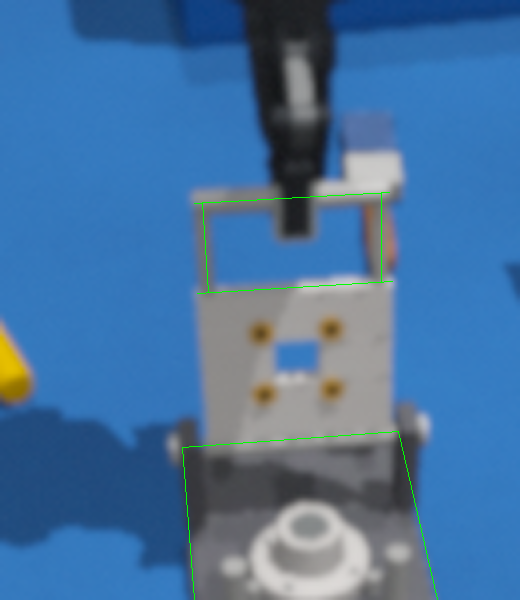

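The leaf is near vertical and still in the grip, with the bar across at about (295,195) in the crop. I'll carry it over.

Emit:
jog_arm:
  targets:
    - [[-0.14,-1.39,0.12],0,0]
    - [[-0.27,-2.78,0.1],0,0]
    - [[-0.41,-4.16,-0.06],0,0]
    - [[-0.54,-5.52,-0.36],0,0]
    - [[-0.67,-6.85,-0.8],0,0]

```text
time_s: 5.27
ee_pos: [492.0, 172.9, 181.5]
ee_rot: [0.0, 0.049, 0.999, -0.0]
wrist_force: [1.8, 0.3, 4.0]
finger_gap: 0.127
```

Emit:
jog_arm:
  targets:
    - [[-0.13,-1.27,-0.56],0,0]
    - [[-0.24,-2.49,-1.25],0,0]
    - [[-0.36,-3.62,-2.06],0,0]
    - [[-0.46,-4.67,-2.98],0,0]
    - [[-0.55,-5.63,-4.0],0,0]

```text
time_s: 5.68
ee_pos: [486.3, 116.5, 140.9]
ee_rot: [-0.0, 0.05, 0.999, -0.0]
wrist_force: [2.2, 1.3, -2.5]
finger_gap: 0.131
```

Now slower steps.

Emit:
jog_arm:
  targets:
    - [[-0.04,-0.43,-0.55],0,0]
    - [[-0.08,-0.85,-1.11],0,0]
    - [[-0.12,-1.23,-1.7],0,0]
    - [[-0.16,-1.58,-2.3],0,0]
    - [[-0.16,-1.58,-2.3],0,0]

```text
time_s: 6.1
ee_pos: [484.7, 101.4, 117.8]
ee_rot: [-0.0, 0.05, 0.999, -0.0]
wrist_force: [1.9, -1.1, -0.5]
finger_gap: 0.129
```

Emit:
jog_arm:
  targets:
    - [[-0.03,-0.33,-0.62],0,0]
    - [[-0.06,-0.62,-1.25],0,0]
    - [[-0.08,-0.87,-1.91],0,0]
    - [[-0.1,-1.1,-2.57],0,0]
    - [[-0.1,-1.1,-2.57],0,0]

```text
time_s: 6.52
ee_pos: [483.7, 90.8, 91.8]
ee_rot: [-0.001, 0.049, 0.999, 0.0]
wrist_force: [0.9, 1.3, 0.4]
finger_gap: 0.128
```

```bash
python3 - <<'E'
from h import *
from rig import *
side=eyes.snapshot("side")
k=(496.7,223,-.098)
overlay("side",side,k,2.4,"pics/o10.png",(220,75,350,225))
o=readout.get_obs()
print(o["time_s"],o["ee_pos"],o["finger_gap"],o["wrist_force"],o["ft_torque"])
E
```

```text
6.5667 [483.71235485  90.98502719  92.44294918] 0.12926752960908464 [-0.25256218  0.71056855 -0.98248052] [0.30472709 0.02668394 0.06910493]
```

View pics/o10.png

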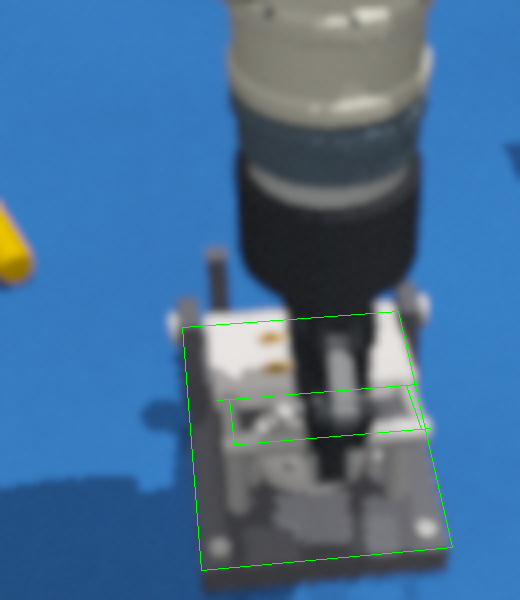

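Emit:
jog_arm:
  targets:
    - [[-0.01,-0.19,-0.67],0,0]
    - [[-0.03,-0.35,-1.35],0,0]
    - [[-0.04,-0.47,-2.04],0,0]
    - [[-0.05,-0.56,-2.73],0,0]
    - [[-0.05,-0.56,-2.73],0,0]

```text
time_s: 6.98
ee_pos: [483.3, 85.3, 64.5]
ee_rot: [-0.0, 0.049, 0.999, -0.0]
wrist_force: [-0.6, -0.3, -1.1]
finger_gap: 0.125
```

Emit:
jog_arm:
  targets:
    - [[0,-0.03,-0.3],0,0]
    - [[0,-0.05,-0.6],0,0]
    - [[0,-0.06,-0.9],0,0]
    - [[0,-0.07,-1.1],0,0]
    - [[0,-0.07,-1.1],0,0]

```text
time_s: 7.4
ee_pos: [483.3, 84.6, 54.5]
ee_rot: [-0.0, 0.049, 0.999, -0.0]
wrist_force: [-1.9, -1.7, -0.1]
finger_gap: 0.127
```

Emit:
jog_arm:
  targets:
    - [[0,0,-0.1],0,0]
    - [[0,0,-0.2],0,0]
    - [[0,0,-0.3],0,0]
    - [[0,0,-0.3],0,0]

```text
time_s: 7.73
ee_pos: [483.3, 84.6, 51.8]
ee_rot: [-0.0, 0.049, 0.999, -0.0]
wrist_force: [-2.2, -2.9, -0.4]
finger_gap: 0.13
```

Emit:
jog_arm:
  targets:
    - [[0,0,-0.05],0,0]
    - [[0,0,-0.1],0,0]
    - [[0,0,-0.1],0,0]

```text
time_s: 7.98
ee_pos: [483.3, 84.6, 50.8]
ee_rot: [-0.0, 0.049, 0.999, -0.0]
wrist_force: [-2.2, -3.1, -0.5]
finger_gap: 0.128
```

Emit:
jog_arm:
  targets:
    - [[0,0,-0.05],0,0]
    - [[0,0,-0.1],0,0]
    - [[0,0,-0.1],0,0]

```text
time_s: 8.23
ee_pos: [483.4, 84.6, 49.8]
ee_rot: [-0.0, 0.049, 0.999, -0.0]
wrist_force: [-2.2, -3.5, -0.1]
finger_gap: 0.129
```

Emit:
jog_arm:
  targets:
    - [[0,0,-0.05],0,0]
    - [[0,0,-0.1],0,0]
    - [[0,0,-0.1],0,0]

```text
time_s: 8.48
ee_pos: [483.4, 84.6, 49.6]
ee_rot: [0.0, 0.049, 0.999, -0.0]
wrist_force: [-6.0, -4.3, 9.1]
finger_gap: 0.127
```

Contact: Fz is 9 N and the descent has stopped at the expected height. Releasing.

Emit:
jog_arm:
  targets:
    - [[0,0,0],0,0.15]
    - [[0,0,0],0,0.2]
    - [[0,0,0],0,0.27]
    - [[0,0,0],0,0.33]
    - [[0,0,0],0,0.33]

```text
time_s: 8.9
ee_pos: [483.7, 84.9, 48.8]
ee_rot: [0.0, 0.049, 0.999, 0.0]
wrist_force: [-0.0, -0.3, -0.2]
finger_gap: 0.334
```

Emit:
jog_arm:
  targets:
    - [[0,0,0.5],0,0.33]
    - [[0,0,1.2],0,0.33]
    - [[0,0,2],0,0.33]
    - [[0,0,3],0,0.33]
    - [[0,0,4],0,0.33]

```text
time_s: 9.32
ee_pos: [483.6, 84.8, 90.1]
ee_rot: [0.0, 0.049, 0.999, 0.0]
wrist_force: [0.2, 0.6, -0.1]
finger_gap: 0.326
```

Emit:
jog_arm:
  targets:
    - [[0,0,2],0,0.33]
    - [[0,0,5],0,0.33]
    - [[0,-3,8],0,0.33]
    - [[-3,-5,10],0,0.33]
    - [[-6,-7,11],0,0.33]

```text
time_s: 9.73
ee_pos: [424.3, 13.9, 202.0]
ee_rot: [0.002, 0.049, 0.999, -0.0]
wrist_force: [-0.7, -0.5, 1.0]
finger_gap: 0.33
```

Emit:
jog_arm:
  targets:
    - [[-3,-2,0],0,0.33]
    - [[-6,-4,0],0,0.33]
    - [[-8,-6,0],0,0.33]
    - [[-8,-8,0],0,0.33]
    - [[-8,-8,0],0,0.33]

```text
time_s: 10.15
ee_pos: [342.9, -67.4, 200.2]
ee_rot: [0.001, 0.051, 0.999, -0.001]
wrist_force: [1.6, 0.7, 0.7]
finger_gap: 0.331
```

```bash
python3 - <<'E'
from h import *
from rig import *
side=eyes.snapshot("side"); top=eyes.snapshot("top")
k=(496.7,223,-.098)
overlay("side",side,k,2.705,"pics/o11.png",(220,75,350,225))
overlay("top",top,k,2.705,"pics/o12.png",(150,150,320,265))
cv2.imwrite("pics/side2.png",side)
o=readout.get_obs()
print(o["time_s"],o["ee_pos"],o["finger_gap"],o["wrist_force"])
for c in("side","top"): print(c,[([round(v) for v in d["at"]],round(d["score"],2)) for d in place_of(c,"leaf_bar")])
print(jig(k,[leaf(2.705)(0,140)]))
E
```

```text
10.25 [343.46157975 -65.70182206 199.71828888] 0.3275501309488723 [-0.92441383  0.32891499  0.26066397]
side [([484, 86, 73], 0.59)]
top [([480, 86, 70], 0.58)]
[[483.00195301  83.67176659  70.0829715 ]]
```

View pics/o11.png

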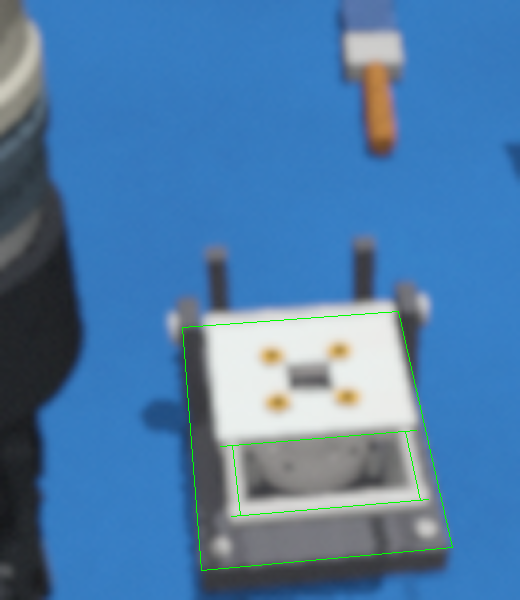

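View pics/side2.png

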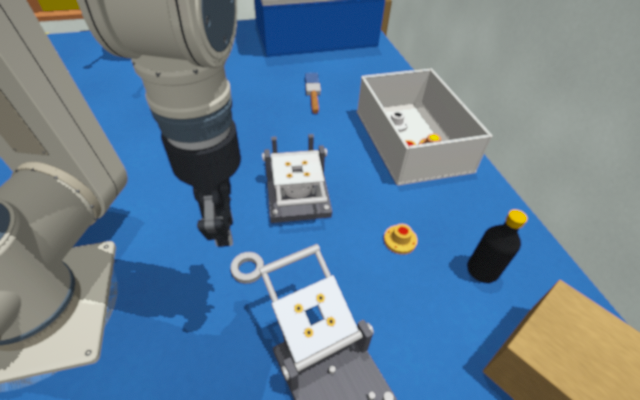

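View pics/o12.png

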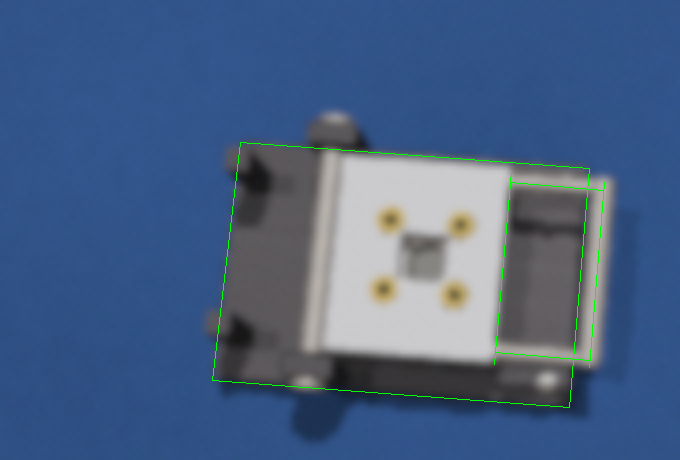

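The leaf lies level on its stops, with the bar at about (290,203) in the full side view. The other jig's leaf is still folded back, with its bar at about (290,258). The arm is clear of everything.

```bash
python3 -c "
from rig import ticket; print(ticket.sign_off())"
```

```text
the job is handed in; nothing more can be done
None
```

The loaded jig is closed and the job was handed in at about 10.4 s. I gripped its leaf by the bar, swung it up past vertical and over the housing, and lowered it in 1 mm steps. The posts took the load at about 9 N, and only then did I let go and back off.

- **Leaf closed:** both camera pictures show it level on its stop posts. The network puts the bar at (484, 86, 73) and (480, 86, 70) mm. The model's closed position is (483, 84, 70), so they agree within the network's error.
- **Lowering:** contact came about 2 mm lower on the tool than I had worked out, probably because the bar sat slightly off the middle of the pads. Recorded wrist forces stayed under about 13 N.
- **Other jig:** its leaf looks unchanged, still folded back. I judged that by eye in the side picture and did not measure its angle.
- **Arm:** it stands clear of both jigs, with no contact force.

No check failed.

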